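# Tip the cookbook onto its rest and push it up to the ledge

### The arm

A 7-joint arm with a two-finger parallel gripper is mounted at the origin on a cart in front of the work surface, level with it; the furniture and walls round the work are solid. World frame = base frame: x ahead of the robot, y to its left, z up, the work surface at z = 0. Lengths are in m, angles in rad, forces in N, time in s.
With the tool pointing down it reaches from about 0.4 to 0.9 m from the base axis. Payload 5.6 kg.
Tool frame: the origin (TCP) lies at the centre of the arm's flange, where the gripper is bolted on; the fingertips stand 190 mm ahead of it and the grasp point (between the pads) lies 171 mm ahead of it; y points along the fingers, z is the direction in which the jaws open and shut, and the axes are right-handed (so a half turn about y gives the same grasp; the last joint's range is limited). The gripper opens to 92 mm and grips with 3 to 60 N. Pads are 20 mm wide; open, the fingers measure 128 mm over their backs; the gripper's body (75 mm by 189 mm) begins 69 mm behind the grasp point.
Start: joints at [1.086, 0.468, -0.012, 1.603, 0.006, 1.071, -0.056], TCP at [0.278, -0.588, 0.405] pointing down, gripper open.
Joint ranges: [-2.53, 2.53], [-0.31, 2.02], [-1.57, 1.55], [0.28, 2.44], [-1.29, 4.43], [0.15, 1.84], [-2.92, 2.92]. Speed limits (rad/s): [2.57, 2.57, 3.14, 3.14, 3.14, 3.14, 3.14].

### API

Orientations are given as a unit quaternion [x, y, z, w].
In Python, from station import manip gives the robot as it stands. The module is installed in compiled form; this text tells all that it offers.
- The arm moves only by the tool send_rows, never from a script. Its argument "increments" is one flat list of numbers, 7 for each row, row after row: the opening, from -1 (shut) to 1 (fully open), then the shift along the tool's x, y, z in m, then the turn, a rotation vector about the tool's x, y, z in rad. A call has exactly 10 rows; each row is the pose to reach, as a shift and turn from the pose commanded when the call began, along the tool's axes at that moment; what a row does not reach only later rows make up. A row lasts 1/12 s, in which the tool goes at most 41.7 mm and 7.16 degrees, less where a joint would pass 70% of its speed; a pose out of reach is approached as far as the arm can. A call with a gripper value outside its range is refused whole. The fingers move at their own pace and stop on an object; "squeeze" is the grip in N (left out, the last holds). Time passes only in rows, so rows that repeat a pose let the fingers close, or fill a call up. It gives the time, the measured TCP pose, the force and the opening at its end, in the units of the state.
- manip.observe(): the state, without advancing time (a new reading comes with each control period).
- manip.camera(name): name is "scene" or "top" or "wrist"; returns (picture, depth): 420x560x3 uint8, red, green, blue; 420x560 float32, m along the optical axis (not along the pixel's ray), 0 where there is no reading.
- manip.get_calibration(name): a dict with "K" (3x3 intrinsics, pixels), "rvec" (rotation vector, rad) and "tvec" (3), from world to camera coordinates, as OpenCV has them. Camera axes: x right, y down, z forward; pixel columns grow to the right and rows downward; lengths in m; the calibration is good to about 2 mm. A picture is of the moment at which its call begins: read the wrist's pose just before it. get_calibration takes no time and is no camera call; for the wrist camera it gives the pose at the moment of the call.
- manip.finish_job(): hands the job in, once; it reports no verdict.
The state is a dict: "clock": time; "joints": joint angles; "joint_velocities": joint speeds; "effort": joint torques, N m; "tcp_pos": TCP position; "ee_rot": TCP orientation; "ft_force": force on the tool from outside, world axes, zero at the start; "torque": the same for the moment, N m; "gripper_width": finger opening in m.
Only numpy, scipy, OpenCV 4.12 (cv2) and the standard library are available. Lean on these libraries where they do the work, as an engineer would, in place of code of your own. Each camera call takes 0.05 s, during which the arm holds its last target. There are 200 camera calls.

### The job

Push the standing white cookbook over so that it falls flat onto the dark wooden book rest with its head towards the raised ledge, then push it along the rest until its head end lies against the ledge, about square to it. The book must end lying wholly on the rest, not hanging over any side. Only push it, never pick it up, and leave everything else standing where it is.

Things in the scene. Friction and masses are not known exactly. Their poses are not given: they have to be found in the camera images.
- cookbook: loose closed hardback, plain white covers, about 0.35 kg, standing on its lower edge on the rest: 36 mm thick (x), 125 wide (y, spine at +y), 170 high (z, foot to head). Origin: centre of its foot. x is normal to the covers and at first points within 3 degrees towards the ledge. Pushed near the top it falls by itself once it leans over 12 degrees; its foot may slip a few mm.
- book_rest: dark wooden board fixed to the worktop, 280 mm long (x), 190 wide (y), 8 thick, with a ledge across its +x end, 15 deep, 12 above the board. Origin: centre of its underside; z up. Ledge inner face at x = +125 mm, board top at z = 8 mm. The book stands near the open end, 85 to 110 mm behind the origin; tipped over, its head lands about 20 to 50 mm short of the ledge.
- head_spine (a point): corner of the cookbook: head end, spine side, mid thickness (book frame 0, +62.5, 170 mm)
- head_open (a point): corner of the cookbook: head end, page side, mid thickness (book frame 0, -62.5, 170 mm)
- foot_spine (a point): corner of the cookbook: foot end, spine side, mid thickness (book frame 0, +62.5, 0 mm)
- foot_open (a point): corner of the cookbook: foot end, page side, mid thickness (book frame 0, -62.5, 0 mm)
- pepper_mill: bystander, loose: turned wooden pepper mill, 58 mm across, 160 mm high, standing on the worktop beside the rest. Origin: centre of its underside, z up.
- mug: bystander, loose: plain pale mug with one handle, 82 mm across, 91 mm high, standing on the worktop beside the rest. Origin: centre of its underside, z up.
- lidded_jar: bystander, loose: glass jar with a flat lid, 66 mm across, 102 mm high, standing on the worktop beside the rest. Origin: centre of its underside, z up.
- spice_jar: bystander, loose: slim round spice jar with a black cap, 41 mm across, 105 mm high, standing on the worktop beside the rest. Origin: centre of its underside, z up.
- salt_shaker: bystander, loose: small clear salt shaker with a metal cap, 44 mm across, 90 mm high, well to the left of the work. Origin: centre of its underside, z up.
Not all that is in view belongs to the job. Of the things that look like the cookbook, the smallest one is meant.

How it is judged:
By the outcome, as a careful person would: the job done as asked, in the order asked, and still so for the second after the job is handed in, with the robot touching nothing.
It also fails if it takes over 38 s, if anything falls off the work surface, if the arm or the gripper's body presses on something with over 40 N, if the wrist force passes 120 N, or if a joint passes its speed limit or range.

## Working session

There is one attempt and no reset: what is moved stays moved. The work goes in short steps, Python scripts to look and compute and a tool call to move; the robot and the scene stay as the last step left them, time stands still between calls to the robot, and variables do not carry over. Pictures are saved under pics/ and viewed, about 8 in all and at most 12, crops included, and the job is handed in when it is done.

Besides the shell and the picture viewer there is one more tool, called after ">>>" as name(argument=value, ...), one argument or row to a line, values as JSON. send_rows: Moves the arm, as the interface text tells. Its arguments: {"type":"object","properties":{"increments":{"type":"array"},"squeeze":{"type":"number"}},"required":["increments"]}

```bash
mkdir -p pics
cat > h.py <<'E'
import numpy as np, cv2
from station import manip
from scipy.spatial.transform import Rotation as R
def grab(n,f):
    c=manip.get_calibration(n); p,d=manip.camera(n)
    np.savez(f'{f}.npz',p=p,d=d,K=c['K'],rv=c['rvec'],tv=c['tvec'])
    cv2.imwrite(f'pics/{f}.png',p[:,:,::-1])
def cloud(f):
    z=np.load(f'{f}.npz'); d=z['d']; K=z['K']; v,u=np.mgrid[:420,:560]
    P=np.stack([(u-K[0,2])/K[0,0]*d,(v-K[1,2])/K[1,1]*d,d],-1)
    Rm=cv2.Rodrigues(z['rv'].reshape(3))[0]
    return (P-z['tv'].reshape(3))@Rm, d>0, z['p']
E
python3 - <<'E'
from h import *
s=manip.observe(); print(s); print(R.from_quat(s['ee_rot']).as_matrix().round(3))
grab('scene','s0'); grab('top','t0')
a=cv2.imread('pics/s0.png');b=cv2.imread('pics/t0.png')
E
```

```text
{'clock': 0.0, 'joints': array([ 1.08599341,  0.46834329, -0.01158957,  1.60361505,  0.00601507,
        1.07142277, -0.05624543]), 'joint_velocities': array([-0.00017805,  0.00042653,  0.00079812,  0.00045181,  0.00094931,
        0.00063969,  0.00045099]), 'effort': array([-2.46403561e-04, -5.20578253e+01, -1.29320560e-02, -2.43740505e+01,
       -5.66794281e-02,  1.73052546e-02,  1.65763063e-04]), 'tcp_pos': array([ 0.27776123, -0.58738322,  0.40376561]), 'ee_rot': array([-0.15511334,  0.69051733, -0.68933295,  0.15474414]), 'ft_force': array([ 0.18570332,  0.0160641 , -0.31973385]), 'torque': array([-0.05157054, -0.0095954 ,  0.0454849 ]), 'gripper_width': 0.09179088150067906}
[[-0.904 -0.001  0.428]
 [-0.428  0.002 -0.904]
 [ 0.    -1.    -0.002]]
```

View pics/s0.png

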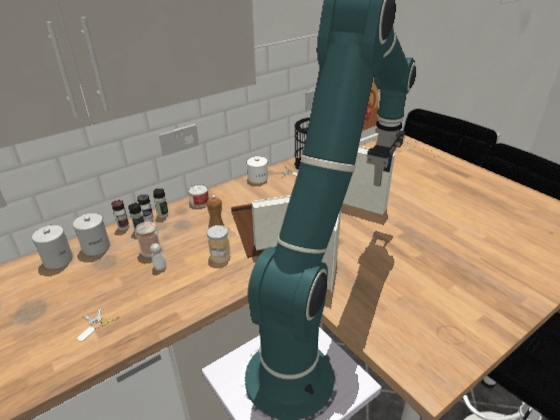

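View pics/t0.png

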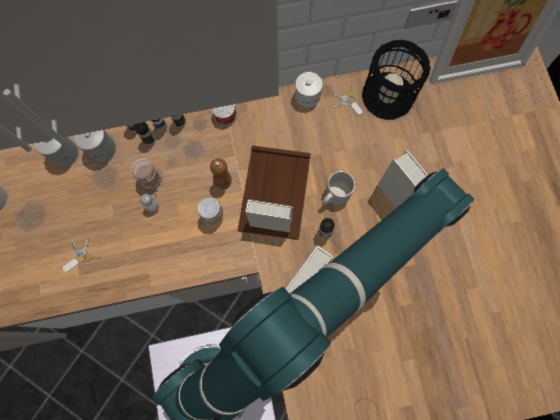

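Run:
```python
from h import *
X,m,p=cloud('t0')
def at(u,v): print((u,v),X[v,u].round(3),p[v,u])
for u,v in [(282,152),(275,185),(270,213),(270,225),(247,235),(308,268),(403,180),(220,165),(208,206),(341,180),(327,224),(148,200)]: at(u,v)
pf=p.astype(int)
br=m&(abs(X[...,2]-.008)<.006)&(pf.sum(-1)<200)
w=np.zeros_like(br);w[140:245,230:320]=1
br&=w.astype(bool)
q=X[br][:,:2]; print(len(q),q.min(0),q.max(0)); r=cv2.minAreaRect(q.astype(np.float32)); print(r,cv2.boxPoints(r).round(3))
led=m&(abs(X[...,2]-.020)<.004)&w.astype(bool)&(pf.sum(-1)<250)&(np.mgrid[:420,:560][0]<165)
q=X[led][:,:2]; r=cv2.minAreaRect(q.astype(np.float32)); print('ledge',r,cv2.boxPoints(r).round(3))
bt=m&(abs(X[...,2]-.178)<.006)&w.astype(bool)
q=X[bt][:,:2]; r=cv2.minAreaRect(q.astype(np.float32)); print('booktop',len(q),r,cv2.boxPoints(r).round(3))
# other tall things in area
for name,z0,z1 in [('tall',.05,.35)]:
    mm=(m&(X[...,2]>z0)&(X[...,2]<z1)&(X[...,0]>.2)&(X[...,0]<1)&(abs(X[...,1])<.6)).astype(np.uint8)
    n,l,st,_=cv2.connectedComponentsWithStats(mm)
    for i in range(1,n):
        if st[i,4]>60: k=X[l==i]; print(st[i],k.min(0).round(3),k.max(0).round(3))
im=cv2.imread('pics/t0.png')[130:300,180:420]; cv2.imwrite('pics/t0c.png',cv2.resize(im,None,fx=3.3,fy=3.3,interpolation=2))
```

```text
(282, 152) [ 0.646 -0.345  0.02 ] [82 51 34]
(275, 185) [ 0.546 -0.301  0.011] [84 53 37]
(270, 213) [ 0.417 -0.263  0.176] [198 192 182]
(270, 225) [ 0.411 -0.259  0.062] [95 93 88]
(247, 235) [ 0.409 -0.184  0.001] [85 67 50]
(308, 268) [ 0.242 -0.328  0.223] [192 189 177]
(403, 180) [ 0.428 -0.639  0.192] [94 93 88]
(220, 165) [ 0.592 -0.153  0.154] [155 109  67]
(208, 206) [ 0.495 -0.093  0.1  ] [180 179 179]
(341, 180) [ 0.515 -0.505  0.023] [86 82 77]
(327, 224) [ 0.369 -0.418  0.105] [49 46 42]
(148, 200) [0.553 0.077 0.09 ] [138 136 133]
3299 [ 0.36314324 -0.42570855] [ 0.67995289 -0.1606258 ]
((0.5151002407073975, -0.29027485847473145), (0.1881001740694046, 0.2965605854988098), 70.01930236816406) [[ 0.344 -0.328]
 [ 0.622 -0.429]
 [ 0.687 -0.253]
 [ 0.408 -0.151]]
ledge ((0.629676103591919, -0.3334995210170746), (0.1842288076877594, 0.058403197675943375), 69.90811157226562) [[ 0.571 -0.41 ]
 [ 0.625 -0.43 ]
 [ 0.689 -0.257]
 [ 0.634 -0.237]]
booktop 544 ((0.4281493127346039, -0.26196083426475525), (0.12414634972810745, 0.03805257007479668), 68.54318237304688) [[ 0.388 -0.313
[... 350 characters left out ...]
[0.761 0.044 0.05 ] [0.822 0.113 0.113]
[ 74 130  38  27 711] [0.736 0.172 0.05 ] [0.804 0.263 0.135]
[ 33 137  39  25 609] [0.748 0.292 0.05 ] [0.816 0.385 0.128]
[131 159  27  26 525] [0.604 0.045 0.05 ] [0.682 0.115 0.114]
[210 158  19  26 363] [ 0.572 -0.17   0.051] [ 0.621 -0.118  0.166]
[322 171  33  34 368] [ 0.441 -0.529  0.05 ] [ 0.524 -0.425  0.099]
[140 194  15  15 162] [0.54  0.067 0.05 ] [0.575 0.103 0.095]
[197 197  25  27 502] [ 0.455 -0.126  0.05 ] [ 0.523 -0.06   0.11 ]
[ 246  200   47   30 1035] [ 0.388 -0.326  0.051] [ 0.467 -0.198  0.187]
[320 218  15  18 218] [ 0.347 -0.439  0.053] [ 0.387 -0.399  0.113]
[286 246  47  44 725] [ 0.2   -0.394  0.197] [ 0.292 -0.261  0.236]
```

View pics/t0c.png

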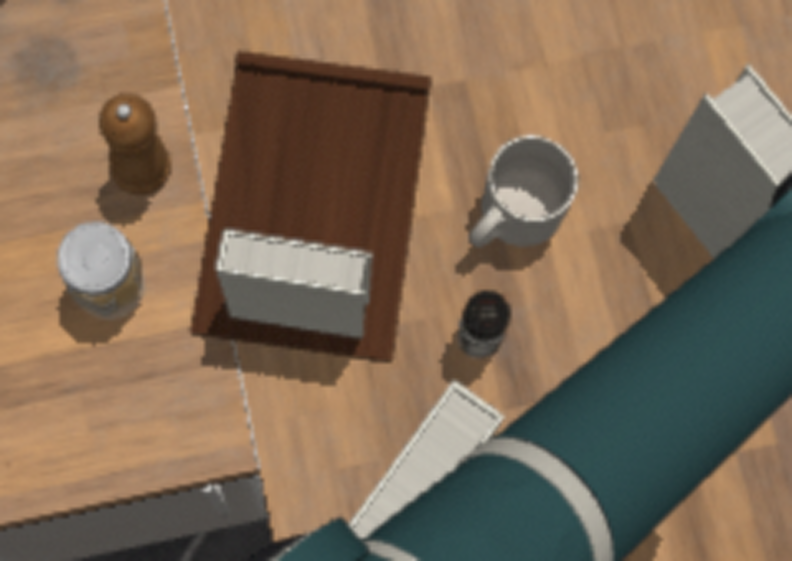

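Candidates for the cookbook: the book on the rest (270,217) in the top view, measuring 124×38 mm with its top at 0.178 m; the book at (308,268), 0.22 m high; and the big book at (403,180). I choose the one on the rest, because it is the smallest, stands on the dark board, and the crop confirms it. The ledge is at (282,152), and the rest's x axis is at about -20° in world.

First I lift the arm, then go behind the book at height.

>>> send_rows(
  increments=[0.3,0,-0.04,0,0,0,0,0.3,0,-0.08,0,0,0,0,0.3,-0.02,-0.1,-0.024,0,0.1,0,0.3,-0.045,-0.1,-0.053,0,0.2,0,0.3,-0.07,-0.1,-0.083,0,0.3,0,0.3,-0.095,-0.1,-0.113,0,0.4,0,0.3,-0.12,-0.1,-0.142,0,0.5,0,0.3,-0.145,-0.1,-0.172,0,0.6,0,0.3,-0.17,-0.1,-0.2,0,0.7,0,0.3,-0.195,-0.1,-0.23,0,0.79,0],
)

```text
clock: 0.93
tcp_pos: [0.3559, -0.2945, 0.5045]
ee_rot: [-0.124, -0.696, 0.696, 0.124]
ft_force: [2.0, 0.9, 0.8]
gripper_width: 0.0594
```

```bash
cat >> h.py <<'E'
O=np.array([.5254,-.2956,0]); T=np.radians(-20)
Rr=np.array([[np.cos(T),-np.sin(T),0],[np.sin(T),np.cos(T),0],[0,0,1]])
Rt=np.column_stack([-Rr[:,0],[0,0,-1],-Rr[:,1]])
def go(rx,ry,tipz):
    s=manip.observe(); M=R.from_quat(s['ee_rot']).as_matrix()
    t=O+Rr@[rx,ry,0]; t[2]=tipz+.19
    print('t',s['clock'],'rest',(Rr.T@(s['tcp_pos']-O)).round(4),'tipz',round(s['tcp_pos'][2]-.19,4),'shift',(M.T@(t-s['tcp_pos'])).round(4),'turn',R.from_matrix(M.T@Rt).as_rotvec().round(3),'F',s['ft_force'].round(1),'w',s['gripper_width'])
E
python3 -c "
from h import *
go(-.165,-.002,.15)
grab('top','t1')
X,m,p=cloud('t1')
w=np.zeros((420,560),bool);w[140:245,230:320]=1
bt=m&(abs(X[...,2]-.178)<.006)&w
q=X[bt][:,:2]; r=cv2.minAreaRect(q.astype(np.float32)); print('booktop',len(q),r)
mm=m&(X[...,2]>.15)&(X[...,2]<.24)&(X[...,0]<.36)&(X[...,0]>.1)
k=X[mm]; print(k.min(0),k.max(0))
cv2.imwrite('pics/t1c.png',cv2.resize(cv2.imread('pics/t1.png')[130:340,180:420],None,fx=2.8,fy=2.8))
"
```

```text
t 0.9333 rest [-0.1597 -0.0569  0.5045] tipz 0.3145 shift [ 0.0055  0.1645 -0.0549] turn [-0.    -0.004  0.   ] F [2.  0.9 0.8] w 0.05944518954763116
booktop 0 ((0.0, 0.0), (0.0, 0.0), 0.0)
[ 0.14837717 -0.72640725  0.15037463] [ 0.3599698  -0.23954725  0.23525995]
```

View pics/t1c.png

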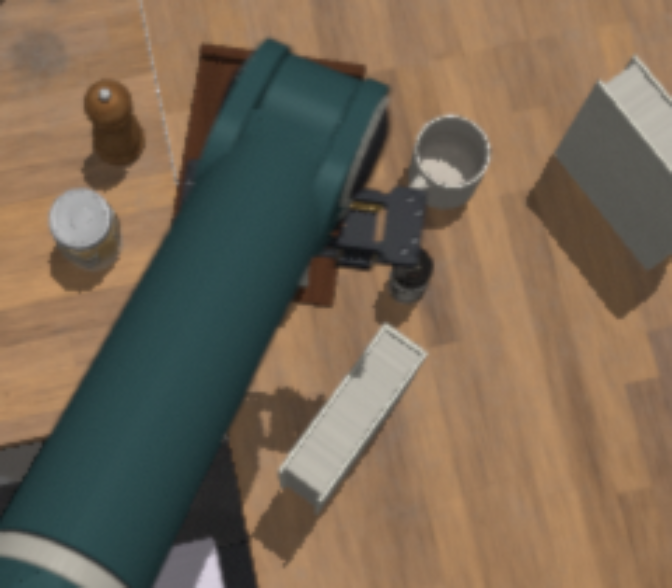

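The top view shows the gripper at (390,230) in the crop, still high. The tall decoy book lies from (405,340) to (300,490), clear of the lane. Next I shift sideways and lower behind the cookbook.

>>> send_rows(
  increments=[0.3,0.003,0,-0.03,0,0,0,0.3,0.006,0,-0.055,0,0,0,0.3,0.006,0.02,-0.055,0,0,0,0.3,0.006,0.05,-0.055,0,0,0,0.3,0.006,0.08,-0.055,0,0,0,0.3,0.006,0.11,-0.055,0,0,0,0.3,0.006,0.14,-0.055,0,0,0,0.3,0.006,0.16,-0.055,0,0,0,0.3,0.006,0.165,-0.055,0,0,0,0.3,0.006,0.165,-0.055,0,0,0],
)

```text
clock: 1.82
tcp_pos: [0.3685, -0.2425, 0.3384]
ee_rot: [0.121, 0.697, -0.696, -0.124]
ft_force: [0.5, 0.1, 0.3]
gripper_width: 0.0595
```

```bash
python3 -c "
from h import *
go(-.13,-.002,.15)
grab('scene','s2');grab('wrist','w2')
for n in ('s2','w2'):
  X,m,p=cloud(n)
  k=m&(X[...,2]>.1)&(X[...,2]<.19)&(p.min(-1)>60)
  Y=(X-O)@Rr
  k&=(abs(Y[...,1])<.08)&(Y[...,0]>-.15)&(Y[...,0]<0)
  q=Y[k]; print(n,len(q), np.percentile(q,[2,50,98],axis=0).round(3) if len(q) else '')
a=cv2.imread('pics/s2.png')[120:300,200:420];b=cv2.imread('pics/w2.png')
cv2.imwrite('pics/c2.png',np.hstack([cv2.resize(a,(400,327)),cv2.resize(b,(400,327))]))
"
```

```text
t 1.8167 rest [-0.1656 -0.0037  0.3384] tipz 0.1484 shift [-0.0356 -0.0017 -0.0017] turn [0.001 0.001 0.004] F [0.5 0.1 0.3] w 0.05952811024164627
s2 352 [[-0.125 -0.005  0.103]
 [-0.119  0.044  0.151]
 [-0.088  0.061  0.181]]
w2 21682 [[-0.12  -0.058  0.173]
 [-0.102  0.001  0.175]
 [-0.086  0.058  0.178]]
```

View pics/c2.png

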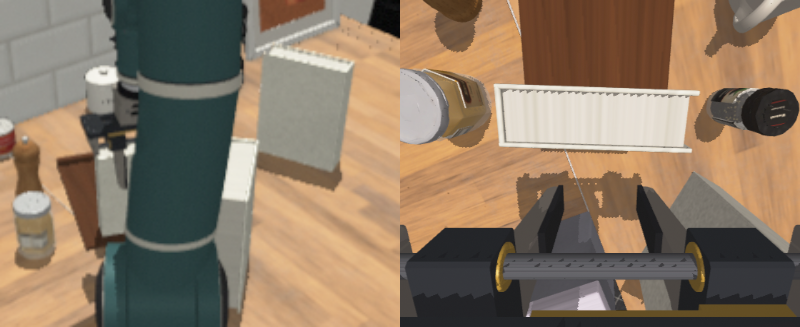

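The wrist view shows the book's top edge square in front of the two fingers. Its top spans rest x from -0.120 to -0.086. Now I make a slow tipping push.

>>> send_rows(
  increments=[0.3,-0.015,0,0,0,0,0,0.3,-0.03,0,0,0,0,0,0.3,-0.036,0,0,0,0,0,0.3,-0.042,0,0,0,0,0,0.3,-0.047,0,0,0,0,0,0.3,-0.052,0,0,0,0,0,0.3,-0.057,0,0,0,0,0,0.3,-0.062,0,0,0,0,0,0.3,-0.067,0,0,0,0,0,0.3,-0.072,0,0,0,0,0],
)

```text
clock: 2.75
tcp_pos: [0.4371, -0.2673, 0.3397]
ee_rot: [-0.123, -0.696, 0.696, 0.123]
ft_force: [-0.0, -0.1, -0.3]
gripper_width: 0.06
```

```bash
python3 -c "
from h import *
go(-.165,-.002,.15)
grab('wrist','w3')
X,m,p=cloud('w3'); Y=(X-O)@Rr
k=m&(Y[...,2]>.03)&(Y[...,2]<.19)&(p.min(-1)>60)&(abs(Y[...,1])<.085)&(Y[...,0]>-.09)&(Y[...,0]<.14)
q=Y[k]; print(len(q), np.percentile(q,[1,50,99],axis=0).round(3)); print(cv2.minAreaRect(q[:,:2].astype(np.float32)))
"
```

```text
t 2.75 rest [-0.0927 -0.0036  0.3397] tipz 0.1497 shift [ 0.0723 -0.0003 -0.0017] turn [-0.     0.001 -0.   ] F [-0.  -0.1 -0.3] w 0.060020598829477634
20346 [[-0.083 -0.06   0.161]
 [-0.05  -0.     0.171]
 [-0.031  0.058  0.186]]
((-0.05979176238179207, -0.0027245432138442993), (0.12491418421268463, 0.058068420737981796), 88.73313903808594)
```

View pics/w3.png

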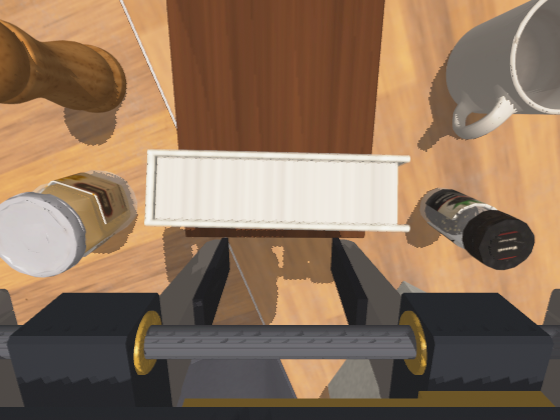

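The book leans about 14° (head edge at (280,190)) and is going over. I nudge 8 mm more, hold, then back off.

>>> send_rows(
  increments=[0.3,-0.004,0,0,0,0,0,0.3,-0.008,0,0,0,0,0,0.3,-0.008,0,0,0,0,0,0.3,-0.008,0,0,0,0,0,0.3,-0.008,0,0,0,0,0,0.3,0,0,0,0,0,0,0.3,0.015,0,0,0,0,0,0.3,0.03,0,0,0,0,0,0.3,0.045,0,0,0,0,0,0.3,0.05,0,0,0,0,0],
)

```text
clock: 3.63
tcp_pos: [0.3873, -0.2493, 0.3395]
ee_rot: [0.122, 0.696, -0.696, -0.123]
ft_force: [0.1, -0.4, 0.5]
gripper_width: 0.0597
```

```bash
cat >> h.py <<'E'
def book(n):
    grab('wrist',n); X,m,p=cloud(n); Y=(X-O)@Rr
    k=m&(Y[...,2]>.03)&(Y[...,2]<.19)&(p.min(-1)>100)&(abs(Y[...,1])<.095)&(Y[...,0]>-.13)&(Y[...,0]<.14)&(np.mgrid[:420,:560][0]<300)
    k=cv2.morphologyEx(k.astype(np.uint8),cv2.MORPH_OPEN,np.ones((5,5)))>0
    q=Y[k]; print(len(q), np.percentile(q,[1,50,99],axis=0).round(3)); r=cv2.minAreaRect(q[:,:2].astype(np.float32)); print(r,cv2.boxPoints(r).round(3).tolist())
E
python3 -c "
from h import *
book('w4'); go(-.125,-.002,.03)
"
```

```text
19514 [[-0.076 -0.064  0.042]
 [-0.027 -0.004  0.044]
 [ 0.015  0.057  0.045]]
((-0.029874492436647415, -0.0035359859466552734), (0.1250150203704834, 0.09458893537521362), 88.80977630615234) [[-0.07800000160932541, -0.06499999761581421], [0.01600000075995922, -0.06700000166893005], [0.01899999938905239, 0.057999998331069946], [-0.07599999755620956, 0.05999999865889549]]
t 3.6833 rest [-0.1453 -0.0038  0.3397] tipz 0.1497 shift [-0.0205  0.1196 -0.0018] turn [-0.     0.     0.001] F [-0.6 -0.4 -0.7] w 0.060007471670065385
```

View pics/w4.png

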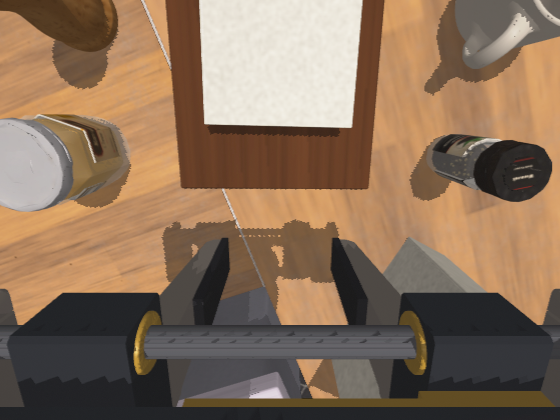

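The book lies flat (top at z = 0.044 m) with its foot edge at row 127, rest x ≈ -0.077. Its head is about 32 mm short of the ledge and it is centred. I lower the fingers behind the foot.

>>> send_rows(
  increments=[0.3,-0.01,0.01,-0.001,0,0,0,0.3,-0.02,0.03,-0.001,0,0,0,0.3,-0.02,0.05,-0.001,0,0,0,0.3,-0.02,0.07,-0.001,0,0,0,0.3,-0.02,0.09,-0.001,0,0,0,0.3,-0.02,0.105,-0.001,0,0,0,0.3,-0.02,0.117,-0.001,0,0,0,0.3,-0.02,0.124,-0.001,0,0,0,0.3,-0.02,0.127,-0.001,0,0,0,0.3,-0.02,0.127,-0.001,0,0,0],
)

```text
clock: 4.52
tcp_pos: [0.409, -0.256, 0.2123]
ee_rot: [0.122, 0.696, -0.696, -0.123]
ft_force: [-0.1, 0.1, -0.6]
gripper_width: 0.0597
```

```bash
python3 -c "
from h import *
go(-.06,-.003,.024)"
```

```text
t 4.5167 rest [-0.123  -0.0026  0.2123] tipz 0.0223 shift [-0.063  -0.0017  0.0004] turn [0.    0.001 0.001] F [-0.1  0.1 -0.6] w 0.05971079481250433
```

Contact should come at about -0.036 of shift, and the head should meet the ledge at about -0.068. I push to -0.06 slowly first.

>>> send_rows(
  increments=[0.3,-0.015,0,0,0,0,0,0.3,-0.028,0,0,0,0,0,0.3,-0.034,0,0,0,0,0,0.3,-0.038,0,0,0,0,0,0.3,-0.042,0,0,0,0,0,0.3,-0.046,0,0,0,0,0,0.3,-0.05,0,0,0,0,0,0.3,-0.054,0,0,0,0,0,0.3,-0.058,0,0,0,0,0,0.3,-0.06,0,0,0,0,0],
)

```text
clock: 5.35
tcp_pos: [0.4658, -0.2765, 0.2127]
ee_rot: [-0.123, -0.696, 0.696, 0.122]
ft_force: [-3.4, 1.6, 3.5]
gripper_width: 0.0601
```

>>> send_rows(
  increments=[0.3,-0.001,0,0,0,0,0,0.3,-0.002,0,0,0,0,0,0.3,-0.003,0,0,0,0,0,0.3,-0.004,0,0,0,0,0,0.3,-0.005,0,0,0,0,0,0.3,-0.005,0,0,0,0,0,0.3,-0.006,0,0,0,0,0,0.3,-0.006,0,0,0,0,0,0.3,-0.007,0,0,0,0,0,0.3,-0.007,0,0,0,0,0],
)

```text
clock: 6.18
tcp_pos: [0.472, -0.2789, 0.2126]
ee_rot: [-0.123, -0.696, 0.696, 0.122]
ft_force: [-1.7, 0.4, -0.6]
gripper_width: 0.0593
```

```bash
python3 -c "
from h import *
book('w5'); go(-.06,-.003,.024)"
```

```text
68431 [[-0.043 -0.063  0.042]
 [ 0.021 -0.003  0.044]
 [ 0.067  0.058  0.045]]
((0.01142113283276558, -0.00272446870803833), (0.11409276723861694, 0.12563343346118927), 0.11889878660440445) [[-0.04600000008940697, 0.05999999865889549], [-0.04500000178813934, -0.06599999964237213], [0.0689999982714653, -0.06499999761581421], [0.06800000369548798, 0.05999999865889549]]
t 6.2333 rest [-0.0559 -0.0026  0.2126] tipz 0.0226 shift [ 0.0041 -0.0014  0.0004] turn [-0.     0.001 -0.001] F [-1.3  0.9 -0.7] w 0.059827233602485035
```

View pics/w5.png

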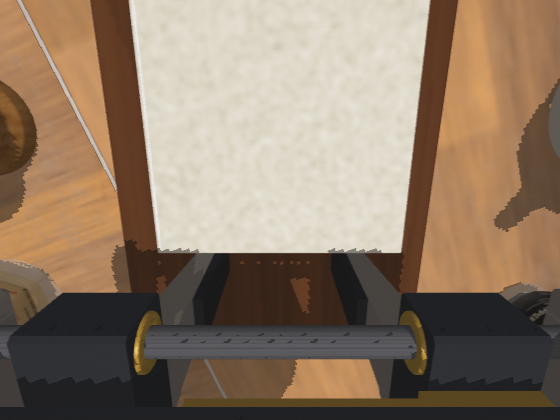

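The book is square between the fingers with its foot at -0.0455, about 1 mm from the ledge, and the force is still only at sliding level. I continue until the force rises.

>>> send_rows(
  increments=[0.3,-0.0005,0,0,0,0,0,0.3,-0.001,0,0,0,0,0,0.3,-0.0015,0,0,0,0,0,0.3,-0.002,0,0,0,0,0,0.3,-0.002,0,0,0,0,0,0.3,-0.002,0,0,0,0,0,0.3,-0.002,0,0,0,0,0,0.3,-0.002,0,0,0,0,0,0.3,-0.002,0,0,0,0,0,0.3,-0.002,0,0,0,0,0],
)

```text
clock: 7.07
tcp_pos: [0.4729, -0.2793, 0.2126]
ee_rot: [0.122, 0.697, -0.696, -0.123]
ft_force: [-4.7, 1.7, 4.3]
gripper_width: 0.06
```

>>> send_rows(
  increments=[0.3,-0.0005,0,0,0,0,0,0.3,-0.001,0,0,0,0,0,0.3,-0.0015,0,0,0,0,0,0.3,-0.002,0,0,0,0,0,0.3,-0.002,0,0,0,0,0,0.3,-0.002,0,0,0,0,0,0.3,-0.002,0,0,0,0,0,0.3,-0.002,0,0,0,0,0,0.3,-0.002,0,0,0,0,0,0.3,-0.002,0,0,0,0,0],
)

```text
clock: 7.9
tcp_pos: [0.4736, -0.2796, 0.2125]
ee_rot: [0.12, 0.697, -0.696, -0.125]
ft_force: [-8.9, 3.3, 8.6]
gripper_width: 0.0597
```

The force rises steadily to about 9.5 N, beyond sliding friction, so the book is against the ledge. I back off straight, raise, and look.

>>> send_rows(
  increments=[0.3,0.01,0,0,0,0,0,0.3,0.03,0,0,0,0,0,0.3,0.055,0,0,0,0,0,0.3,0.06,-0.02,0,0,0,0,0.3,0.06,-0.05,0,0,0,0,0.3,0.06,-0.085,0,0,0,0,0.3,0.06,-0.12,0,0,0,0,0.3,0.06,-0.155,0,0,0,0,0.3,0.06,-0.19,0,0,0,0,0.3,0.06,-0.2,0,0,0,0],
)

```text
clock: 8.73
tcp_pos: [0.4205, -0.2603, 0.4187]
ee_rot: [-0.127, -0.695, 0.698, 0.118]
ft_force: [2.3, -0.4, -0.4]
gripper_width: 0.0598
```

>>> send_rows(
  increments=[0.3,-0.03,-0.02,0,0,0,0,0.3,-0.06,-0.04,0,0,0,0,0.3,-0.09,-0.06,0,0,0,0,0.3,-0.1,-0.08,0,0,0,0,0.3,-0.1,-0.08,0,0,0,0,0.3,-0.1,-0.08,0,0,0,0,0.3,-0.1,-0.08,0,0,0,0,0.3,-0.1,-0.08,0,0,0,0,0.3,-0.1,-0.08,0,0,0,0,0.3,-0.1,-0.08,0,0,0,0],
)

```text
clock: 9.57
tcp_pos: [0.5126, -0.2938, 0.492]
ee_rot: [0.122, 0.696, -0.696, -0.123]
ft_force: [0.0, -0.2, -0.6]
gripper_width: 0.0601
```

```bash
python3 -c "
from h import *
book('w6'); go(-.06,-.003,.024)"
```

```text
12405 [[-0.043 -0.063  0.042]
 [ 0.047 -0.002  0.044]
 [ 0.123  0.058  0.046]]
((0.0396459698677063, -0.0025511011481285095), (0.16939982771873474, 0.12502582371234894), 0.08264358341693878) [[-0.04500000178813934, 0.05999999865889549], [-0.04500000178813934, -0.06499999761581421], [0.12399999797344208, -0.06499999761581421], [0.12399999797344208, 0.05999999865889549]]
t 9.6167 rest [-0.0126 -0.0026  0.4922] tipz 0.3022 shift [0.0472 0.2783 0.0003] turn [-0.     0.001  0.001] F [-0.7  0.1 -0.3] w 0.05987257055383772
```

View pics/w6.png

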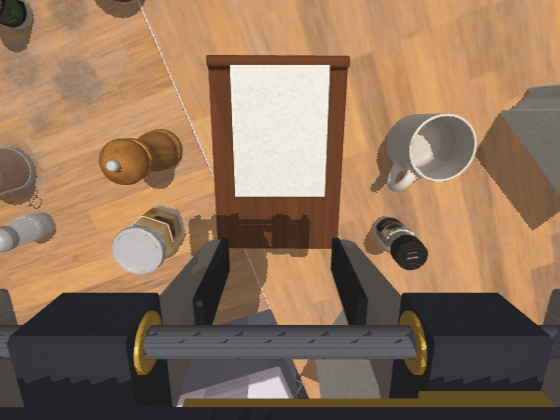

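The book is square and centred, with its head edge at row 65 against the ledge strip. I check the gap numerically against the ledge itself.

```bash
python3 -c "
from h import *
grab('top','t6')
for n in ('w6','t6'):
  X,m,p=cloud(n); Y=(X-O)@Rr
  for y0 in (-.085,-.055,0,.05,.08):
    k=m&(abs(Y[...,1]-y0)<.006)
    L=k&(abs(Y[...,2]-.02)<.003)&(Y[...,0]>.1)&(Y[...,0]<.15)&(p.sum(-1)<330); B=k&(abs(Y[...,2]-.044)<.005)&(p.min(-1)>100)
    f=lambda a:(np.percentile(a,[1,99]).round(4),len(a)) if len(a) else None
    print(n,y0,'ledge x',f(Y[L][:,0]),'book x',f(Y[B][:,0]))
cv2.imwrite('pics/t6c.png',cv2.resize(cv2.imread('pics/t6.png')[130:280,180:400],None,fx=3.6,fy=3.6,interpolation=2))
"
```

```text
w6 -0.085 ledge x (array([0.1252, 0.1385]), 108) book x None
w6 -0.055 ledge x (array([0.1285, 0.1384]), 82) book x (array([-0.0431,  0.1231]), 1202)
w6 0 ledge x (array([0.1284, 0.1397]), 85) book x (array([-0.0429,  0.1231]), 1189)
w6 0.05 ledge x (array([0.1283, 0.1396]), 88) book x (array([-0.0432,  0.1229]), 1196)
w6 0.08 ledge x (array([0.126 , 0.1396]), 108) book x None
t6 -0.085 ledge x None book x None
t6 -0.055 ledge x None book x (array([-0.0428,  0.0963]), 142)
t6 0 ledge x (array([0.1398, 0.1398]), 1) book x (array([-0.0435,  0.1112]), 151)
t6 0.05 ledge x None book x None
t6 0.08 ledge x None book x None
```

View pics/t6c.png

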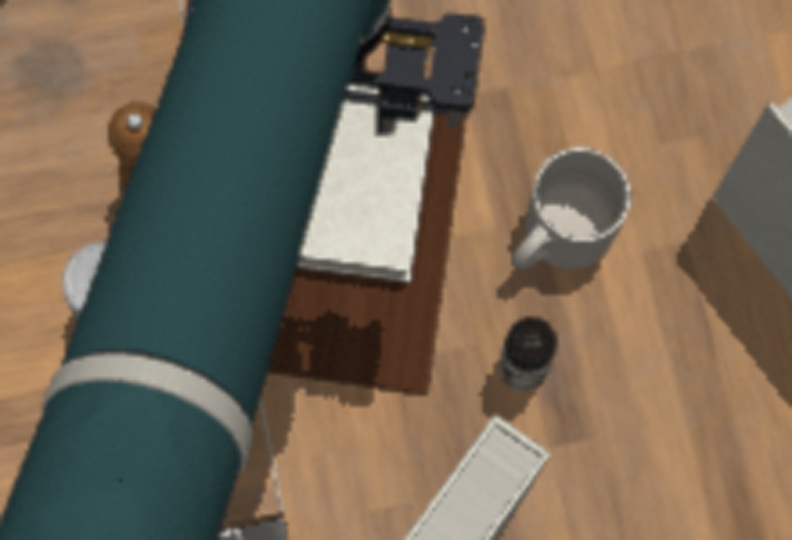

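The ledge starts at x = 0.125 and the head is at about 0.124 across its whole width, so it is seated within measurement error. The bystanders in view stand, and the arm is clear. I hand the job in.

```bash
python3 -c "
from h import *
print(manip.finish_job())"
```

```text
the job is handed in; nothing more can be done
None
```

The cookbook lies flat on the rest with its head against the ledge. I tipped it with a slow push near the top, then slid it along with both fingers behind its foot. The job is handed in, at about 9.7 s of the 38 s allowed.

- **Head against the ledge:** the head edge measures x ≈ 0.124 m in the rest frame and the ledge face 0.125 m. That 1 mm is within calibration error. The push force rose to about 10 N level (13 N in all) with almost no further motion, so the book was seated against the ledge.
- **Square and on the rest:** the book is square to the ledge within about 0.1° by the last measurement. It is about 3 mm off the centre line, with some 30 mm of board on each side.
- **Everything else:** in the last wrist view, the pepper mill, mug, both jars and the salt shaker all stand, and the robot is well clear. I judged them by eye and did not re-measure their positions.

The final top view was partly blocked by the arm, so it could not confirm the head end on its own. Where it did see the foot, it agreed with the wrist camera.

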